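# Fetch the matchbox from behind the candle and the bell

## Task

The matchbox lies behind the candle and the brass bell in the wooden desk caddy: first clear both of them onto the dark metal tray, standing upright, then fetch the matchbox and lay it flat on the middle of the black notebook. Only when it lies there, put the candle and the bell back in the caddy, each standing upright centred on the cork pad where the other one stood at the start. Let go of everything and leave the coffee cup and the eraser where they are.

Things in the scene. Friction and masses are not known exactly. Their poses are not given: they have to be found in the camera images.
- candle_mid (a point): plain cream candle, an upright cylinder 61 mm in diameter and 131 mm tall with a slanted top; the point is on its axis, half-way up (65.5 mm above its underside), z along the axis. About 0.34 kg. It starts on one of the two cork pads.
- bell_mid (a point): brass hand bell, 87 mm tall: a bell 60 mm in diameter up to 45 mm, above it a dark upright wooden handle 16 mm in diameter from 45 to 87 mm; the point is on its axis, half-way up (43.5 mm above its underside), z along the axis. About 0.14 kg. Take it by the handle. It starts on the other cork pad.
- matchbox_mid (a point): yellow-brown matchbox lying flat, 36 mm along its x, 55 mm along its y, 14 mm high; the point is its centre. It starts in the rear bay of the caddy, close behind the candle and the bell (any other matchbox on the desk is clutter).
- caddy: wooden desk caddy, fixed to the desk. Base board 172 mm along its x, 186 mm along its y, 10 mm thick; origin at the centre of its underside, x points from its front (towards the robot) to its back, y to its left. A rail 46 mm high runs along the back (its inner face at x = +76 mm); low cheeks 30 mm high and 8 mm thick stand at y = +-89 mm, from x = 0 to +80 mm, beside the rear bay.
- pad_left (a point): centre of the top of the left cork pad (74 mm across, 3 mm thick) at the front of the caddy, at x = -42, y = +48, z = 13 mm of the caddy
- pad_right (a point): centre of the top of the right cork pad, alike, at x = -42, y = -48, z = 13 mm of the caddy
- tray: dark metal tray with a low rim, fixed to the desk, 220 mm along its x, 120 mm along its y, 16 mm high, wall and floor 5 mm thick (inside 210 x 110 mm, floor top 5 mm above the desk); origin at the centre of its underside. The side area; there is room for the candle and the bell one behind the other along its x.
- notebook: black pocket notebook lying flat, fixed to the desk, 140 mm along its x, 91 mm along its y, its top 12 mm above the desk; origin at the centre of its underside
- cup_mid (a point): white coffee cup with a handle, 63 x 88 mm with the handle, 51 mm tall, loose, behind the caddy; the point is the centre of its outline, half-way up. Leave it alone.
- eraser_mid (a point): pink eraser lying flat, 20 x 44 x 11 mm, loose, in front of the caddy; the point is its centre. Leave it alone.
Things that resemble listed ones, but are neither listed nor needed, are in the scene too. What is meant by the part that bears bell_mid is not pink or purple, and is the larger of those in its own colour.

How it is judged (in metres and radians):
On the way, in this order (a step that is already met when the one before it is completed fails the run):
1. the candle and the bell both stand upright on the tray, released (x of candle_mid in the frame of tray between -0.09 and 0.09 m and y of candle_mid in the frame of tray between -0.04 and 0.04 m and z of candle_mid in the frame of tray between 0.0655 and 0.0775 m and angle between each of candle_mid, bell_mid's own z axis and vertical below 0.1 rad and x of bell_mid in the frame of tray between -0.09 and 0.09 m and y of bell_mid in the frame of tray between -0.04 and 0.04 m and z of bell_mid in the frame of tray between 0.0435 and 0.0555 m and contact force between the fingers and candle below 0.05 N and linear speed of each of candle, bell below 0.02 m/s and angular speed of each of candle, bell below 0.2 rad/s and contact force between the fingers and bell below 0.05 N), for 0.2 s.
2. the matchbox lies flat on the middle of the notebook, released, while the candle and the bell still stand on the tray (horizontal distance between matchbox_mid and notebook below 0.018 m and angle between each of matchbox_mid, candle_mid, bell_mid's own z axis and vertical below 0.1 rad and height (world z) of matchbox_mid between 0.013 and 0.026 m and contact force between the fingers and matchbox below 0.05 N and linear speed of matchbox below 0.02 m/s and angular speed of matchbox below 0.2 rad/s and x of candle_mid in the frame of tray between -0.09 and 0.09 m and y of candle_mid in the frame of tray between -0.04 and 0.04 m and z of candle_mid in the frame of tray between 0.0655 and 0.0775 m and x of bell_mid in the frame of tray between -0.09 and 0.09 m and y of bell_mid in the frame of tray between -0.04 and 0.04 m and z of bell_mid in the frame of tray between 0.0435 and 0.0555 m), for 0.2 s.
At the end, for the whole second after the job is handed in: The candle and the bell stand upright in the caddy, each within 12 mm of the centre of the cork pad where the other one stood at the start; the matchbox lies flat on the notebook, its centre within 18 mm of the notebook's; all are released and at rest ((horizontal distance between candle_mid and pad_left below 0.012 m or horizontal distance between candle_mid and pad_right below 0.012 m) and distance of each of candle_mid, bell_mid from where it was at the start of the episode above 0.06 m and angle between each of candle_mid, bell_mid's own z axis and vertical below 0.08 rad and height (world z) of candle_mid between 0.0725 and 0.0845 m and (horizontal distance between bell_mid and pad_left below 0.012 m or horizontal distance between bell_mid and pad_right below 0.012 m) and height (world z) of bell_mid between 0.0505 and 0.0625 m and horizontal distance between matchbox_mid and notebook below 0.018 m and angle between matchbox_mid's own z axis and vertical below 0.1 rad and height (world z) of matchbox_mid between 0.013 and 0.026 m and contact force between the fingers and candle below 0.05 N and linear speed of each of candle, bell, matchbox below 0.02 m/s and angular speed of each of candle, bell, matchbox below 0.2 rad/s and contact force between the fingers and bell below 0.05 N and contact force between the fingers and matchbox below 0.05 N); the robot touches nothing.
It fails at once if the candle or the bell is tipped by more than about 35 degrees (angle between any of candle_mid, bell_mid's own z axis and vertical above 0.6 rad).
It fails at once if the coffee cup or the eraser is moved by more than 20 mm (distance of any of cup_mid, eraser_mid from where it was at the start of the episode above 0.02 m).
It also fails if it takes over 122 s, if anything falls off the work surface, if the arm or the gripper's body presses on something with over 40 N, if the wrist force passes 120 N, or if a joint passes its speed limit or range.

## Robot

A 6-joint arm with a two-finger parallel gripper is mounted at the origin on a cart in front of the work surface, level with it; the furniture and walls round the work are solid. World frame = base frame: x ahead of the robot, y to its left, z up, the work surface at z = 0. Lengths are in m, angles in degrees, forces in N, time in s.
With the tool pointing down it reaches from about 0.4 to 0.825 m from the base axis. Payload 7 kg.
Tool frame: the origin (TCP) lies between the finger pads; the fingertips stand 25 mm ahead of it and the grasp point (between the pads) lies 6 mm ahead of it; z points along the fingers, y is the line along which they close (so a half turn about z gives the same grasp; the last joint's range is limited). The gripper opens to 88 mm and grips with 3 to 60 N. Pads are 19 mm wide; open, the fingers measure 130 mm over their backs; the gripper's body (78 mm by 193 mm) begins 47 mm behind the grasp point.
Start: joints at [87.324, 20.546, 0.682, 0, -70.136, -16.507], TCP at [0.222, 0.637, 0.252] pointing down, gripper open.
Joint ranges: [-176.03, 176.03], [-82.01, 121.73], [-58.28, 71.71], [-173.87, 95.51], [-174.79, -0.11], [-173.66, 173.66]. Speed limits (degrees/s): [136.94, 136.94, 172.46, 180, 180, 180].

## Interface

Orientations are given as [roll, pitch, yaw] about the fixed x, y, z axes, in that order (R = Rz(yaw) Ry(pitch) Rx(roll)).
In Python, from plant import r gives the robot as it stands.
- The arm moves only by the shell command python3 -m crank 'ROWS' [FORCE]. ROWS is JSON, a list of rows, each a list of 3 entries, a list of its own where there are three numbers: the turn, a rotation vector about the tool's x, y, z in degrees, then the shift along the tool's x, y, z in cm, then the closure, from -1 (fully open) to 1 (shut). In form: [[[wx, wy, wz], [dx, dy, dz], fingers], ...]. A call has 1 to 8 rows; each row shifts and turns the commanded pose from where the row before left it, along the tool's axes as they then stand; what a row does not reach is not made up. A row lasts 1/10 s, in which the tool goes at most 50 mm and 8.59 degrees, less where a joint would pass 70% of its speed; a pose out of reach is approached as far as the arm can. A call with a gripper value outside its range is refused whole. The fingers move at their own pace and stop on an object; FORCE is the grip in N (left out, the last holds). Time passes only in rows, so rows that do not move let the fingers close. It gives the time, the measured TCP pose, the force, the opening and the grip force at its end, in the units of the state.
- r.get_state(): the state, without advancing time (a new reading comes with each control period).
- r.capture(name): name is "side" or "top" or "wrist"; returns a dict with "color" (400x640x3 uint8, red, green, blue), "range_z" (400x640 float32, m along the optical axis (not along the pixel's ray), 0 where there is no reading), "intrinsics" (3x3 intrinsics, pixels), "world_from_camera" (4x4, takes a point from camera to world coordinates); the wrist camera has in their place "hand_eye" (4x4, takes a point from camera to tool coordinates, whose origin is the TCP and whose axes are the flange's). Camera axes: x right, y down, z forward; pixel columns grow to the right and rows downward; lengths in m; the calibration is good to about 2 mm. A picture is of the moment at which its call begins: read the wrist's pose just before it.
- r.close_job(): hands the job in; it is judged then, once.
The state is a dict: "time_s": time; "joints": joint angles; "qd": joint speeds; "joint_torque": joint torques, N m; "tcp_pos": TCP position; "eef_rot": TCP orientation; "contact_force": force on the tool from outside, world axes, zero at the start; "moment": the same for the moment, N m; "gripper_width": finger opening in m; "gripper_force": force on a finger pad.
Only numpy, scipy, OpenCV 4.12 (cv2) and the standard library are available. Lean on these libraries where they do the work, as an engineer would, in place of code of your own. Each camera call takes 0.05 s, during which the arm holds its last target. There are 200 camera calls.

## Working session

There is one attempt and no reset: what is moved stays moved. The work goes in short steps, Python scripts to look and compute and a shell command to move; the robot and the scene stay as the last step left them, time stands still between calls to the robot, and variables do not carry over. Pictures are saved under pics/ and viewed, at most 14 in all, crops included, and the job is handed in when it is done.

```bash
mkdir -p pics; ls; python3 - <<'E'
from plant import r
import cv2,json
import numpy as np
print(r.get_state())
for n in ("top","side"):
    c=r.capture(n); cv2.imwrite(f"pics/{n}0.png",c["color"][:,:,::-1]); np.savez(f"{n}0.npz",**c)
    print(n,c["intrinsics"],c["world_from_camera"])
E
```

```text
pics
{'time_s': 0.0, 'joints': array([ 8.73242520e+01,  2.05907339e+01,  6.33736428e-01, -2.03650228e-02,
       -7.01369057e+01, -1.65078683e+01]), 'qd': array([-0.05889256, -0.01689169,  0.00993416,  0.0470939 , -0.05118714,
        0.01462721]), 'joint_torque': array([ 8.00305043e-04, -5.82725143e+01,  2.93046194e+01,  6.99711487e+00,
        7.08613690e-03, -1.62446686e-04]), 'tcp_pos': array([0.22166494, 0.63708184, 0.25062953]), 'eef_rot': array([ 1.79904527e+02, -8.32957108e-03, -1.91905446e+01]), 'contact_force': array([0.57899825, 0.41447356, 0.16519962]), 'moment': array([-0.01890561, -0.00594707,  0.038874  ]), 'gripper_force': 0.0, 'gripper_width': 0.0878269141150596}
top [[390.78434342   0.         318.0758781 ]
 [  0.         390.78434342 201.25845401]
 [  0.           0.           1.        ]] [[-0.05833193 -0.97485744  0.21505896  0.40090636]
 [-0.99829442  0.05747419 -0.01024505  0.24045773]
 [-0.00237288 -0.21528977 -0.97654733  0.91265432]
 [ 0.          0.          0.          1.        ]]
side [[479.36336448   0.         313.87644993]
 [  0.         479.36336448 198.22184139]
 [  0.           0.           1.        ]] [[ 0.99997438  0.00653877  0.00291295  0.59362379]
 [ 0.00161959 -0.60305156  0.79770057 -0.50608645]
 [ 0.00697264 -0.79767541 -0.6030467   0.63923325]
 [ 0.          0.          0.          1.        ]]
```

View pics/top0.png

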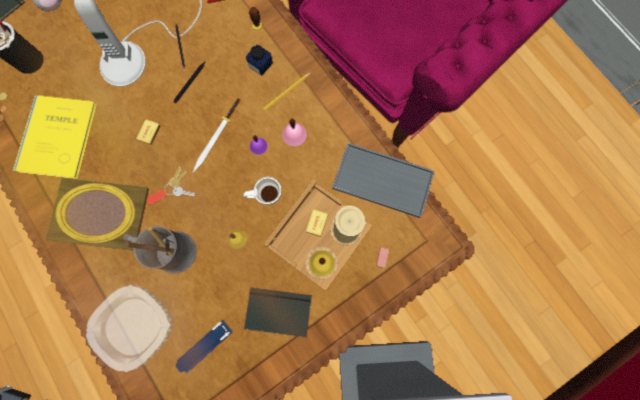

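View pics/side0.png

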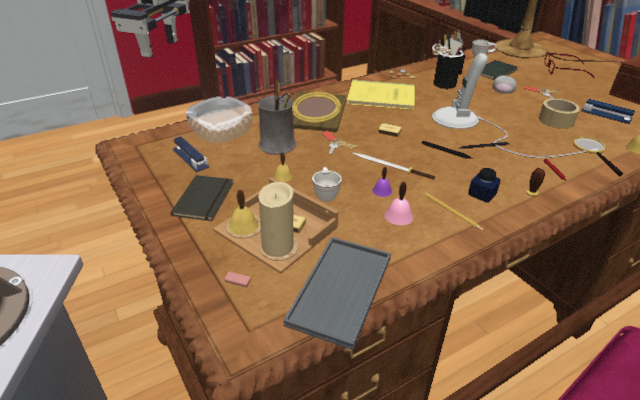

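The top view shows the bell at (321,263) on the left pad and the candle at (349,224) on the right pad. The matchbox is at (317,222), the tray around (383,180), the notebook around (279,312), the cup at (266,190) and the eraser at (383,257).

```bash
cat > h.py <<'E'
import numpy as np, cv2
def cloud(c,T=None):
    K=c["intrinsics"]; T=c["world_from_camera"] if T is None else T
    z=c["range_z"]; v,u=np.mgrid[:400,:640]
    P=np.stack([(u-K[0,2])/K[0,0]*z,(v-K[1,2])/K[1,1]*z,z],-1)@T[:3,:3].T+T[:3,3]
    P[z==0]=np.nan; return P
def rect(P,m):
    q=P[m]; q=q[~np.isnan(q[:,0])]
    (c,s,a)=cv2.minAreaRect((q[:,:2]*1000).astype(np.float32))
    return np.round(c,1),np.round(s,1),round(a,1),len(q),np.round(np.percentile(q[:,2],[5,50,95])*1000,1)
def pix(c,p):
    T=np.linalg.inv(c["world_from_camera"]); q=T[:3,:3]@p+T[:3,3]; k=c["intrinsics"]@q; return k[:2]/k[2]
E
python3 - <<'E'
from h import *
for n,(x0,x1,y0,y1) in {"top":(235,440,140,345),"side":(165,395,140,345)}.items():
    c=np.load(n+"0.npz"); P=cloud(c)
    cv2.imwrite(f"pics/{n}c.png",cv2.resize(c["color"][y0:y1,x0:x1,::-1],None,fx=2.9,fy=2.9,interpolation=cv2.INTER_CUBIC))
c=np.load("top0.npz");P=cloud(c);z=P[...,2]
v,u=np.mgrid[:400,:640]
def box(a,b,cc,d): return (u>=a)&(u<b)&(v>=cc)&(v<d)
print("desk",np.nanmedian(z[box(380,420,225,240)]))
for n,p in dict(bell=(321,263),candle=(349,224),match=(317,222),tray=(383,180),note=(279,312),cup=(266,190),eraser=(383,257)).items():
    print(n,P[p[1],p[0]].round(4))
print("tray",rect(P,box(325,440,140,220)&(z>0.011)&(z<0.025)))
print("note",rect(P,box(240,318,283,340)&(z>0.007)&(z<0.02)))
print("candletop",rect(P,box(325,375,200,250)&(z>0.11)))
print("rail",rect(P,box(260,325,178,250)&(z>0.036)&(z<0.056)))
print("eraser",rect(P,box(374,392,245,270)&(z>0.006)))
print("bellhandle",rect(P,box(300,345,240,285)&(z>0.075)))
print("bell",rect(P,box(300,345,240,285)&(z>0.025)))
print("match",rect(P,box(300,335,205,240)&(z>0.018)&(z<0.03)))
E
```

```text
desk -0.0006948251487128854
bell [0.4498 0.2335 0.0975]
candle [0.5232 0.1721 0.1258]
match [0.548  0.2365 0.0238]
tray [0.6449 0.0712 0.0013]
note [0.3528 0.3324 0.012 ]
cup [0.6329 0.3525 0.0157]
eraser [0.4603 0.0902 0.0109]
tray (array([609.8,  91.1]), array([230.5, 199.5]), 67.8, 724, array([11.4, 15. , 18.9]))
note (array([365.8, 328.1]), array([148.7, 118.8]), 79.6, 2654, array([ 9.1, 11.6, 14.3]))
candletop (array([528.3, 170.7]), array([60.6, 59.8]), 5.6, 760, array([124.7, 130.2, 142. ]))
rail (array([576.4, 298. ]), array([155. , 127.6]), 1.3, 527, array([38.3, 45. , 51.2]))
eraser (array([459.8,  90.4]), array([20. , 43.7]), 72.1, 165, array([ 7.9, 10.6, 13. ]))
bellhandle (array([454.2, 231.1]), array([12.5, 12.5]), 86.9, 41, array([88.4, 96. , 99.5]))
bell (array([469. , 213.9]), array([47.4, 92.3]), 41.7, 393, array([27. , 45.1, 96.2]))
match (array([554. , 236.3]), array([83.3, 60.9]), 9.9, 376, array([21.1, 23.9, 26.7]))
```

View pics/topc.png

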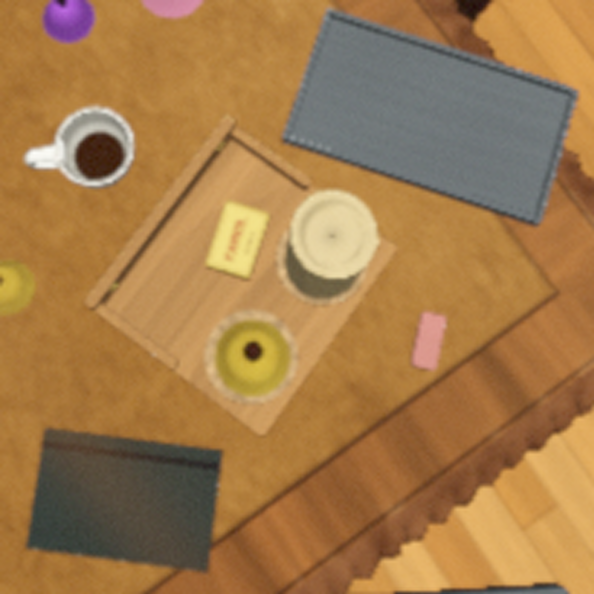

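View pics/sidec.png

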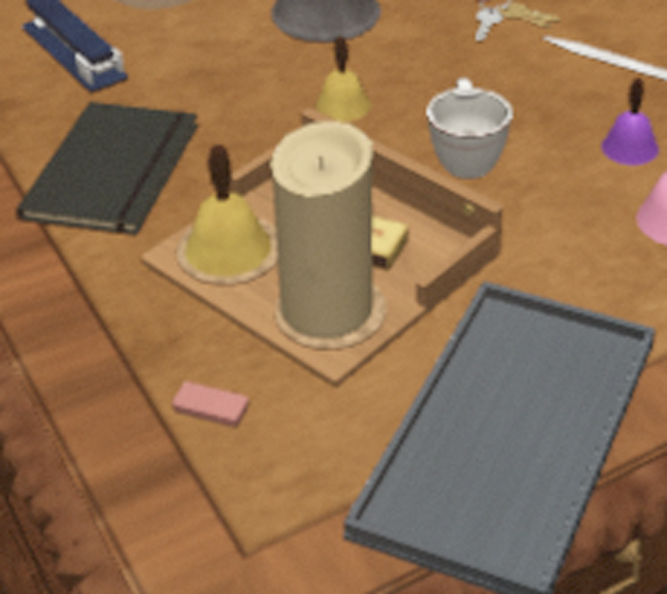

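The crops show the tray rim corners at crop pixels (331,12), (577,92), (537,222) and (286,139). The notebook corners are (44,430), (221,451), (208,569) and (28,547), and the matchbox corners are (233,202), (269,213), (246,278) and (207,265). The caddy's front corners are at (396,247) and (262,434), and its rail's outer top ends at (231,118) and (90,303). I'll fit rigid models to these.

```bash
cat > fit.py <<'E'
from h import *
from scipy.optimize import least_squares
c=np.load("top0.npz");K=c["intrinsics"];T=c["world_from_camera"]
def w(p,z,s=2.9,o=(235,140)):
    u=(np.array(p)+.5)/s-.5+o; d=T[:3,:3]@np.linalg.solve(K,[*u,1]); return (T[:3,3]+d*(z-T[2,3])/d[2])[:2]
def fit(model,obs,a0):
    M=np.array(model,float);O=np.array(obs)
    def X(p): a=p[2];return M@np.array([[np.cos(a),np.sin(a)],[-np.sin(a),np.cos(a)]])+p[:2]
    f=least_squares(lambda p:(X(p)-O).ravel()*1000,[*O.mean(0),np.radians(a0)])
    p=f.x; return p[:2].round(4),np.degrees(p[2]).round(1),(np.abs(f.fun).max()).round(1)
def loc(p0,a,q):
    a=np.radians(a);return p0+np.array([[np.cos(a),-np.sin(a)],[np.sin(a),np.cos(a)]])@q
if __name__=="__main__":
    r=lambda a,b:[(a,b),(a,-b),(-a,-b),(-a,b)]
    O=[w(p,.016) for p in [(331,12),(577,92),(537,222),(286,139)]]
    print("tray", np.round(O,3).tolist(),fit([(.11,.06),(-.11,.06),(-.11,-.06),(.11,-.06)],[O[0],O[1],O[2],O[3]],-110))
    print("tray alt", fit([(.11,-.06),(.11,.06),(-.11,.06),(-.11,-.06)][::-1],O,70))
    O=[w(p,.012) for p in [(44,430),(221,451),(208,569),(28,547)]]
    print("note",np.round(O,3).tolist(),fit([(.07,.0455),(-.07,.0455),(-.07,-.0455),(.07,-.0455)],O,-100))
    O=[w((396,247),.01),w((262,434),.01),w((231,118),.046),w((90,303),.046)]
    p,a,e=fit([(-.086,-.093),(-.086,.093),(.086,-.093),(.086,.093)],O,50);print("caddy",p,a,e)
    for n,y in("padL",.048),("padR",-.048): print(n,loc(p,a,[-.042,y]).round(4))
    O=[w(q,.024) for q in [(233,202),(269,213),(246,278),(207,265)]]
    m=fit([(.018,.0275),(.018,-.0275),(-.018,-.0275),(-.018,.0275)],O,50); print("match",np.round(O,3).tolist(),m)
    m=fit([(.018,.0275),(-.018,.0275),(-.018,-.0275),(.018,-.0275)],O,50); print("match",m)
    print("bell",w((253,351),.1),"pad",w((252,357),.013),"candle",w((333,235),.135),"eraser",w((430,341),.011),"cup rim",w((95,146),.051),"cup handle",w((27,157),.03))
E
python3 fit.py
```

```text
tray [[0.737, 0.148], [0.655, -0.049], [0.549, -0.003], [0.629, 0.193]] (array([0.6424, 0.0723]), np.float64(67.8), np.float64(110.2))
tray alt (array([0.6424, 0.0723]), np.float64(157.4), np.float64(65.8))
note [[0.409, 0.396], [0.385, 0.26], [0.299, 0.274], [0.323, 0.41]] (array([0.3538, 0.335 ]), np.float64(79.7), np.float64(88.5))
caddy [0.5187 0.2319] 50.2 4.5
padL [0.4549 0.2304]
padR [0.5287 0.1689]
match [[0.578, 0.239], [0.567, 0.211], [0.516, 0.233], [0.528, 0.263]] (array([0.5475, 0.2364]), np.float64(-22.8), np.float64(15.5))
match (array([0.5475, 0.2364]), np.float64(-115.7), np.float64(32.0))
bell [0.4541951  0.23135468] pad [0.45528411 0.23144671] candle [0.52837052 0.17142195] eraser [0.459666   0.09039143] cup rim [0.62355879 0.34480929] cup handle [0.62311405 0.40204001]
```

```bash
cat > d.py <<'E'
# d.py x y z(mm) yaw : remaining tool-axis shift (cm) and turn; shift is given in the tool axes after the turn
import sys, numpy as np
from plant import r
s=r.get_state(); x,y,z,yaw=map(float,sys.argv[1:5])
p=np.array(s["tcp_pos"])*1000; e=s["eef_rot"]
d=np.array([x,y,z])-p; a=np.radians(yaw)
t=np.array([d[0]*np.cos(a)+d[1]*np.sin(a), d[0]*np.sin(a)-d[1]*np.cos(a), -d[2]])/10
print("t",s["time_s"],"tcp",p.round(1),"rpy",np.round(e,1),"wz",round((e[2]-yaw+180)%360-180,1),"shift cm",t.round(2),"w",round(s["gripper_width"]*1000,1),"F",round(s["gripper_force"],1),"cf",np.round(s["contact_force"],1))
E
python3 -m crank '[[[0,0,7],[0,0,0],-1],[[0,0,7],[0,0,0],-1],[[0,0,7],[0,0,0],-1],[[0,0,0],[0,0,0],-1]]' 25
python3 d.py 528 170.5 220 -40
```

```text
time_s: 0.5
tcp_pos: [0.2217, 0.6373, 0.251]
eef_rot: [180.0, -0.0, -40.3]
contact_force: [0.0, 1.0, -0.3]
gripper_width: 0.0879
gripper_force: 0.0
t 0.5 tcp [221.7 637.3 251. ] rpy [180.   -0.  -40.3] wz -0.3 shift cm [53.47 16.07  3.1 ] w 87.9 F 0.0 cf [ 0.   1.  -0.3]
```

```bash
python3 -m crank '[[[0,0,0],[2,0.6,0],-1],[[0,0,0],[4,1.2,0],-1],[[0,0,0],[4,1.2,0],-1],[[0,0,0],[4,1.2,0],-1],[[0,0,0],[4,1.2,0],-1],[[0,0,0],[4,1.2,0],-1],[[0,0,0],[4,1.2,0],-1],[[0,0,0],[4,1.2,0],-1]]' >/dev/null
python3 -m crank '[[[0,0,0],[4,1.2,0],-1],[[0,0,0],[4,1.2,0],-1],[[0,0,0],[4,1.2,0],-1],[[0,0,0],[4,1.2,0],-1],[[0,0,0],[4,1.2,0],-1],[[0,0,0],[3,0.9,0],-1],[[0,0,0],[0,0,0],-1],[[0,0,0],[0,0,0],-1]]'
python3 d.py 528 170.5 200 -40
```

```text
time_s: 2.1
tcp_pos: [0.5242, 0.1734, 0.2513]
eef_rot: [180.0, 0.0, -40.1]
contact_force: [0.8, 0.1, -0.6]
gripper_width: 0.0875
gripper_force: 0.0
t 2.1 tcp [524.2 173.4 251.3] rpy [180.    0.  -40.1] wz -0.1 shift cm [ 0.47 -0.02  5.13] w 87.5 F 0.0 cf [ 0.8  0.1 -0.6]
```

```bash
python3 -m crank '[[[0,0,0],[0.45,0,2],-1],[[0,0,0],[0,0,3],-1],[[0,0,0],[0,0,3],-1],[[0,0,0],[0,0,2],-1],[[0,0,0],[0,0,2],-1],[[0,0,0],[0,0,1.9],-1],[[0,0,0],[0,0,0],-1],[[0,0,0],[0,0,0],-1]]'
python3 -m crank '[[[0,0,0],[0,0,0],0],[[0,0,0],[0,0,0],0.3],[[0,0,0],[0,0,0],0.6],[[0,0,0],[0,0,0],1],[[0,0,0],[0,0,0],1],[[0,0,0],[0,0,0],1],[[0,0,0],[0,0,0],1],[[0,0,0],[0,0,0],1]]' 25
python3 d.py 528 170.5 200 -40
```

```text
time_s: 2.9
tcp_pos: [0.5274, 0.1719, 0.1129]
eef_rot: [180.0, -0.0, -40.0]
contact_force: [-0.2, -0.4, -0.1]
gripper_width: 0.0877
gripper_force: 0.0
time_s: 3.7
tcp_pos: [0.5278, 0.1712, 0.1131]
eef_rot: [-180.0, -0.0, -40.2]
contact_force: [-1.1, -0.6, 6.6]
gripper_width: 0.0595
gripper_force: 25.0
t 3.7 tcp [527.8 171.2 113.1] rpy [-180.    -0.   -40.2] wz -0.2 shift cm [ 0.06  0.04 -8.69] w 59.5 F 25.0 cf [-1.1 -0.6  6.6]
```

```bash
python3 -m crank '[[[0,0,0],[0,0,-0.5],1],[[0,0,0],[0,0,-1.5],1],[[0,0,0],[0,0,-2],1],[[0,0,0],[0,0,-2],1],[[0,0,0],[0,0,-2],1],[[0,0,0],[0,0,-1],1],[[0,0,0],[0,0,0],1],[[0,0,0],[0,0,0],1]]'
python3 d.py 621.3 21.5 107 -40
```

```text
time_s: 4.5
tcp_pos: [0.527, 0.1709, 0.2016]
eef_rot: [179.9, 0.0, -40.2]
contact_force: [0.5, 0.0, -3.0]
gripper_width: 0.0599
gripper_force: 24.9
t 4.5 tcp [527.  170.9 201.6] rpy [179.9   0.  -40.2] wz -0.2 shift cm [16.83  5.39  9.46] w 59.9 F 24.9 cf [ 0.5  0.  -3. ]
```

```bash
python3 -m crank '[[[0,0,0],[1.5,0.5,0],1],[[0,0,0],[2.5,0.8,0],1],[[0,0,0],[3,1,0],1],[[0,0,0],[3,1,0],1],[[0,0,0],[3,0.9,0],1],[[0,0,0],[2.5,0.8,0],1],[[0,0,0],[1.3,0.4,0],1],[[0,0,0],[0,0,0],1]]' >/dev/null
python3 -m crank '[[[0,0,0],[0,0,1],1],[[0,0,0],[0,0,2],1],[[0,0,0],[0,0,2],1],[[0,0,0],[0,0,2],1],[[0,0,0],[0,0,1],1],[[0,0,0],[0,0,0.5],1],[[0,0,0],[0,0,0],1],[[0,0,0],[0,0,0],1]]'
python3 d.py 621.3 21.5 105.5 -40
python3 - <<'E'
from plant import r; import cv2
c=r.capture("side"); cv2.imwrite("pics/s1.png",cv2.resize(c["color"][140:360,200:420,::-1],None,fx=2.5,fy=2.5))
E
```

```text
time_s: 6.1
tcp_pos: [0.6215, 0.0218, 0.1183]
eef_rot: [-180.0, -0.0, -40.2]
contact_force: [0.1, -0.5, -3.0]
gripper_width: 0.0598
gripper_force: 24.9
t 6.1 tcp [621.5  21.8 118.3] rpy [-180.    -0.   -40.2] wz -0.2 shift cm [0.01 0.04 1.28] w 59.8 F 24.9 cf [ 0.1 -0.5 -3. ]
```

View pics/s1.png

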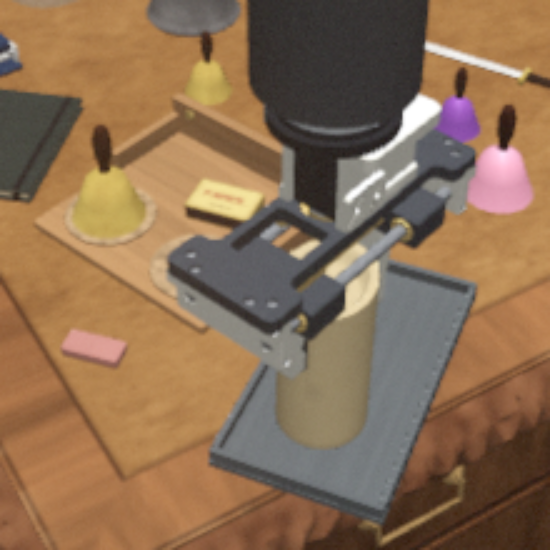

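The gripper holds the candle upright over the tray's near half, with its base around crop pixel (320,440). The empty right pad and the matchbox are visible behind it. Next I lower it and release.

```bash
python3 -m crank '[[[0,0,0],[0,0,0.5],1],[[0,0,0],[0,0,0.4],1],[[0,0,0],[0,0,0.2],1],[[0,0,0],[0,0,0.1],1],[[0,0,0],[0,0,0],1],[[0,0,0],[0,0,0],1]]'
python3 d.py 621.3 21.5 105.5 -40
```

```text
time_s: 6.75
tcp_pos: [0.6211, 0.0215, 0.1056]
eef_rot: [-180.0, -0.0, -40.2]
contact_force: [-0.1, -0.2, -2.6]
gripper_width: 0.0595
gripper_force: 24.9
t 6.75 tcp [621.1  21.5 105.6] rpy [-180.    -0.   -40.2] wz -0.2 shift cm [ 0.01 -0.01  0.01] w 59.5 F 24.9 cf [-0.1 -0.2 -2.6]
```

```bash
python3 -m crank '[[[0,0,0],[0,0,0.05],1],[[0,0,0],[0,0,0.05],1],[[0,0,0],[0,0,0],1],[[0,0,0],[0,0,0],1]]'
python3 d.py 621.3 21.5 105.5 -40
```

```text
time_s: 7.15
tcp_pos: [0.6213, 0.0215, 0.1051]
eef_rot: [-180.0, -0.0, -40.2]
contact_force: [-2.0, -0.0, 3.1]
gripper_width: 0.0597
gripper_force: 25.0
t 7.15 tcp [621.3  21.5 105.1] rpy [-180.    -0.   -40.2] wz -0.2 shift cm [ 0.   -0.   -0.04] w 59.7 F 25.0 cf [-2.  -0.   3.1]
```

Contact is made. I release gently, lift, and head for the bell.

```bash
python3 -m crank '[[[0,0,0],[0,0,0],0.2],[[0,0,0],[0,0,0],-0.2],[[0,0,0],[0,0,0],-0.6],[[0,0,0],[0,0,0],-1],[[0,0,0],[0,0,0],-1],[[0,0,0],[0,0,0],-1],[[0,0,0],[0,0,-1],-1],[[0,0,0],[0,0,-2],-1]]'
python3 -m crank '[[[0,0,0],[0,0,-3],-1],[[0,0,0],[0,0,-4],-1],[[0,0,0],[0,0,-2],-1],[[0,0,0],[0,0,0],-1]]'
python3 d.py 454.5 231 170 -40
```

```text
time_s: 7.95
tcp_pos: [0.6201, 0.0213, 0.1338]
eef_rot: [179.9, 0.1, -40.2]
contact_force: [-0.2, 0.7, -0.1]
gripper_width: 0.0875
gripper_force: 0.0
time_s: 8.35
tcp_pos: [0.623, 0.0218, 0.2295]
eef_rot: [-179.7, -0.3, -40.2]
contact_force: [0.1, 0.6, -0.5]
gripper_width: 0.0878
gripper_force: 0.0
t 8.35 tcp [623.   21.8 229.5] rpy [-179.7   -0.3  -40.2] wz -0.2 shift cm [-26.35  -5.2    5.95] w 87.8 F 0.0 cf [ 0.1  0.6 -0.5]
```

```bash
python3 -m crank '[[[0,0,0],[-2.3,-0.5,0],-1],[[0,0,0],[-4,-0.8,0],-1],[[0,0,0],[-4,-0.8,0],-1],[[0,0,0],[-4,-0.8,0],-1],[[0,0,0],[-4,-0.8,0],-1],[[0,0,0],[-4,-0.7,0],-1],[[0,0,0],[-4,-0.8,0],-1],[[0,0,0],[0,0,2],-1]]' >/dev/null
python3 -m crank '[[[0,0,0],[0,0,2],-1],[[0,0,0],[0,0,2],-1],[[0,0,0],[0,0,0],-1],[[0,0,0],[0,0,0],-1]]'
python3 d.py 454.5 231 90 -40
python3 - <<'E'
from plant import r; import cv2
s=r.get_state();c=r.capture("wrist"); cv2.imwrite("pics/w1.png",c["color"][:,:,::-1]); print(c["hand_eye"].round(4),c["intrinsics"].round(1))
E
```

```text
time_s: 9.55
tcp_pos: [0.4538, 0.2308, 0.1648]
eef_rot: [180.0, -0.0, -40.2]
contact_force: [0.2, -0.4, 1.9]
gripper_width: 0.0879
gripper_force: 0.0
t 9.55 tcp [453.8 230.8 164.8] rpy [180.   -0.  -40.2] wz -0.2 shift cm [ 0.04 -0.06  7.48] w 87.9 F 0.0 cf [ 0.2 -0.4  1.9]
[[ 4.000e-04 -9.615e-01 -2.748e-01  7.360e-02]
 [ 1.000e+00  7.000e-04 -1.000e-03 -5.000e-04]
 [ 1.100e-03 -2.748e-01  9.615e-01 -1.328e-01]
 [ 0.000e+00  0.000e+00  0.000e+00  1.000e+00]] [[333.3   0.  315.6]
 [  0.  333.3 196.5]
 [  0.    0.    1. ]]
```

View pics/w1.png

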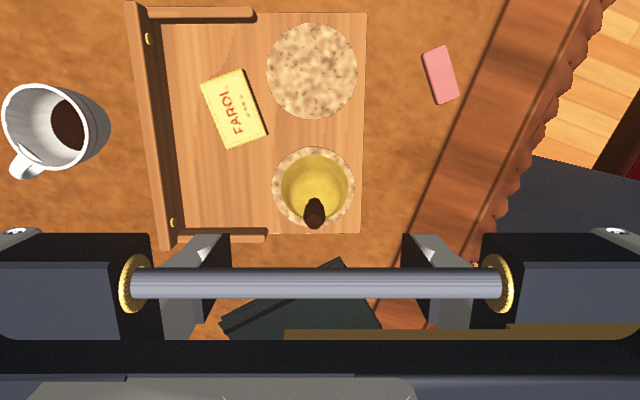

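The bell handle is centred between the fingers at (315,212). The empty right pad is at (312,71), and the matchbox corners are at (200,79), (242,68), (268,135) and (228,150). I use this view to check the pads and matchbox while descending and closing on the handle.

```bash
python3 - <<'E'
from plant import r; import numpy as np
from scipy.spatial.transform import Rotation as R
s=r.get_state(); T=np.eye(4);T[:3,:3]=R.from_euler("xyz",s["eef_rot"],degrees=True).as_matrix();T[:3,3]=s["tcp_pos"]
c=r.capture("wrist");W=T@c["hand_eye"];K=c["intrinsics"]
def w(p,z): d=W[:3,:3]@np.linalg.solve(K,[*p,1]);return ((W[:3,3]+d*(z-W[2,3])/d[2])[:2]*1000).round(1)
print("padR",w((312,71),.013),"padL",w((313,187),.013),"match",[w(p,.024) for p in((200,79),(242,68),(268,135),(228,150))],"bell top",w((314,205),.1))
E
python3 -m crank '[[[0,0,0],[0,0,1.5],-1],[[0,0,0],[0,0,2],-1],[[0,0,0],[0,0,2],-1],[[0,0,0],[0,0,1.5],-1],[[0,0,0],[0,0,0.5],-1],[[0,0,0],[0,0,0],-1]]'
python3 -m crank '[[[0,0,0],[0,0,0],0],[[0,0,0],[0,0,0],0.5],[[0,0,0],[0,0,0],1],[[0,0,0],[0,0,0],1],[[0,0,0],[0,0,0],1],[[0,0,0],[0,0,0],1],[[0,0,0],[0,0,0],1],[[0,0,0],[0,0,0],1]]' 15
python3 d.py 454.5 231 170 -40
```

```text
padR [530.7 171.4] padL [456.8 233. ] match [array([581.6, 242.3]), array([566.3, 211.7]), array([515.7, 230.8]), array([527.9, 264.3])] bell top [463.9 225. ]
time_s: 10.25
tcp_pos: [0.4539, 0.2309, 0.0898]
eef_rot: [180.0, -0.0, -40.2]
contact_force: [0.6, 0.4, 0.4]
gripper_width: 0.0877
gripper_force: 0.0
time_s: 11.05
tcp_pos: [0.4537, 0.2309, 0.0895]
eef_rot: [180.0, 0.0, -40.2]
contact_force: [-0.2, 0.3, 0.1]
gripper_width: 0.0292
gripper_force: 0.0
t 11.05 tcp [453.7 230.9  89.5] rpy [180.    0.  -40.2] wz -0.2 shift cm [ 0.06 -0.06 -8.05] w 29.2 F 0.0 cf [-0.2  0.3  0.1]
```

```bash

python3 -m crank '[[[0,0,0],[0,0,0],1],[[0,0,0],[0,0,0],1],[[0,0,0],[0,0,0],1],[[0,0,0],[0,0,0],1],[[0,0,0],[0,0,0],1],[[0,0,0],[0,0,0],1]]' 15
python3 d.py 454.5 231 170 -40
```

```text
time_s: 11.65
tcp_pos: [0.4537, 0.231, 0.0896]
eef_rot: [-180.0, -0.0, -40.2]
contact_force: [0.3, 0.3, 0.5]
gripper_width: 0.0135
gripper_force: 15.0
t 11.65 tcp [453.7 231.   89.6] rpy [-180.    -0.   -40.2] wz -0.2 shift cm [ 0.06 -0.05 -8.04] w 13.5 F 15.0 cf [0.3 0.3 0.5]
```

```bash
python3 -m crank '[[[0,0,0],[0,0,-0.5],1],[[0,0,0],[0,0,-1.5],1],[[0,0,0],[0,0,-2.5],1],[[0,0,0],[0,0,-2.5],1],[[0,0,0],[0,0,-2],1],[[0,0,0],[0,0,-1],1],[[0,0,0],[0,0,0],1],[[0,0,0],[0,0,0],1]]'
python3 -m crank '[[[0,0,4],[0,0,0],1],[[0,0,8],[0,0,0],1],[[0,0,8],[0,0,0],1],[[0,0,8],[0,0,0],1],[[0,0,8],[0,0,0],1],[[0,0,8],[0,0,0],1],[[0,0,8],[0,0,0],1],[[0,0,8],[0,0,0],1]]'>/dev/null
python3 -m crank '[[[0,0,8],[0,0,0],1],[[0,0,4],[0,0,0],1],[[0,0,0],[0,0,0],1],[[0,0,0],[0,0,0],1]]'
python3 d.py 663.5 123.1 82 -112.5
```

```text
time_s: 12.45
tcp_pos: [0.4532, 0.2306, 0.1888]
eef_rot: [179.9, 0.0, -40.2]
contact_force: [0.2, -0.6, -1.4]
gripper_width: 0.0136
gripper_force: 15.0
time_s: 13.65
tcp_pos: [0.4533, 0.2306, 0.1885]
eef_rot: [180.0, -0.1, -112.1]
contact_force: [0.3, -0.2, -1.3]
gripper_width: 0.0139
gripper_force: 15.0
t 13.65 tcp [453.3 230.6 188.5] rpy [ 1.800e+02 -1.000e-01 -1.121e+02] wz 0.4 shift cm [  1.89 -23.53  10.65] w 13.9 F 15.0 cf [ 0.3 -0.2 -1.3]
```

```bash
python3 -m crank '[[[0,0,0],[0.2,-1.5,0],1],[[0,0,0],[0.3,-3,0],1],[[0,0,0],[0.3,-4,0],1],[[0,0,0],[0.3,-4,0],1],[[0,0,0],[0.3,-4,0],1],[[0,0,0],[0.2,-3.5,0],1],[[0,0,0],[0.2,-2.5,0],1],[[0,0,0],[0,-1,0],1]]' >/dev/null
python3 -m crank '[[[0,0,0],[0,0,0],1],[[0,0,0],[0,0,1.5],1],[[0,0,0],[0,0,3],1],[[0,0,0],[0,0,3],1],[[0,0,0],[0,0,1.5],1],[[0,0,0],[0,0,0.5],1],[[0,0,0],[0,0,0],1],[[0,0,0],[0,0,0],1]]'
python3 d.py 663.5 123.1 82 -112.5
```

```text
time_s: 15.25
tcp_pos: [0.6652, 0.126, 0.0959]
eef_rot: [-179.9, 0.1, -112.1]
contact_force: [-0.0, -1.0, 0.3]
gripper_width: 0.0135
gripper_force: 15.0
t 15.25 tcp [665.2 126.   95.9] rpy [-1.799e+02  1.000e-01 -1.121e+02] wz 0.4 shift cm [0.34 0.04 1.39] w 13.5 F 15.0 cf [-0.  -1.   0.3]
```

```bash
python3 -m crank '[[[0,0,0],[0.3,0,0],1],[[0,0,0],[0,0,0.5],1],[[0,0,0],[0,0,0.5],1],[[0,0,0],[0,0,0.2],1],[[0,0,0],[0,0,0.1],1],[[0,0,0],[0,0,0.1],1],[[0,0,0],[0,0,0],1],[[0,0,0],[0,0,0],1]]'
python3 d.py 663.5 123.1 81.5 -112.5
```

```text
time_s: 16.05
tcp_pos: [0.6639, 0.1226, 0.0813]
eef_rot: [-179.9, 0.0, -112.2]
contact_force: [-0.6, -2.3, 5.8]
gripper_width: 0.0137
gripper_force: 15.0
t 16.05 tcp [663.9 122.6  81.3] rpy [-179.9    0.  -112.2] wz 0.3 shift cm [-0.03  0.05 -0.02] w 13.7 F 15.0 cf [-0.6 -2.3  5.8]
```

```bash
python3 -m crank '[[[0,0,0],[0,0,0],0.6],[[0,0,0],[0,0,0],0.4],[[0,0,0],[0,0,0],0.2],[[0,0,0],[0,0,0],0],[[0,0,0],[0,0,0],0],[[0,0,0],[0,0,0],0],[[0,0,0],[0,0,-1],0],[[0,0,0],[0,0,-2],0]]'
python3 -m crank '[[[0,0,0],[0,0,-4],-0.6],[[0,0,0],[0,0,-4],-0.6],[[0,0,0],[0,0,-2],-0.6],[[0,0,0],[0,0,0],-0.6],[[0,0,0],[0,0,0],-0.6]]'
python3 d.py 547.5 237 150 -114
python3 - <<'E'
from plant import r; import cv2
c=r.capture("side"); cv2.imwrite("pics/s2.png",cv2.resize(c["color"][100:360,180:440,::-1],None,fx=2.3,fy=2.3))
E
```

```text
time_s: 16.85
tcp_pos: [0.6624, 0.1224, 0.1098]
eef_rot: [179.9, -0.1, -112.2]
contact_force: [0.1, 0.0, 1.3]
gripper_width: 0.0438
gripper_force: 0.0
time_s: 17.35
tcp_pos: [0.6634, 0.1228, 0.2116]
eef_rot: [-180.0, 0.1, -112.2]
contact_force: [-0.1, 0.1, -1.0]
gripper_width: 0.0697
gripper_force: 0.0
t 17.35 tcp [663.4 122.8 211.6] rpy [-1.800e+02  1.000e-01 -1.122e+02] wz 1.8 shift cm [-5.72 15.23  6.16] w 69.7 F 0.0 cf [-0.1  0.1 -1. ]
```

View pics/s2.png

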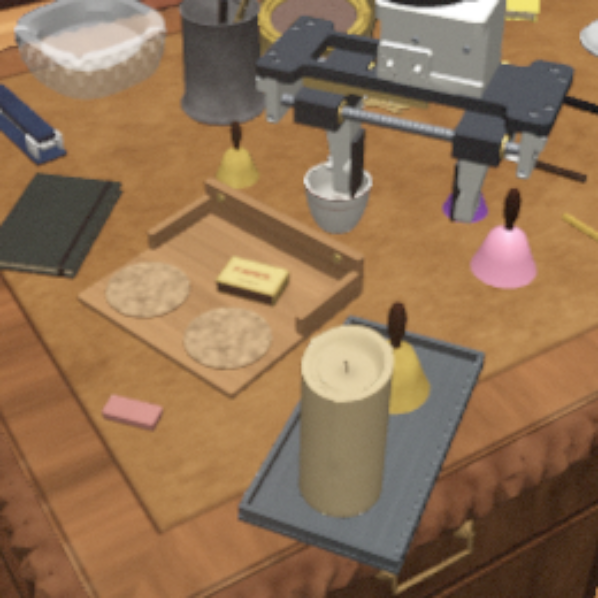

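Candle (crop 340,430) and bell (400,370) both stand upright on the tray, and the matchbox at (252,278) has not moved. The matchbox's long axis is near 158°, so the current yaw suits it.

```bash
python3 -m crank '[[[0,0,0],[-0.7,2,0],-0.7],[[0,0,0],[-1.3,3.5,0],-0.7],[[0,0,0],[-1.3,3.5,0],-0.7],[[0,0,0],[-1.3,3.5,0],-0.7],[[0,0,0],[-0.6,2,0],-0.7],[[0,0,0],[0,0.6,1],-0.7],[[0,0,0],[0,0,3],-0.7],[[0,0,0],[0,0,3],-0.7]]' >/dev/null
python3 -m crank '[[[0,0,0],[0,0,2],-0.7],[[0,0,0],[0,0,1],-0.7],[[0,0,0],[0,0,0],-0.7],[[0,0,0],[0,0,0],-0.7]]'
python3 d.py 547.7 237 37 -112
python3 - <<'E'
from plant import r; import cv2
c=r.capture("wrist"); cv2.imwrite("pics/w2.png",c["color"][:,:,::-1])
E
```

```text
time_s: 18.6
tcp_pos: [0.5436, 0.2278, 0.1107]
eef_rot: [-180.0, -0.0, -112.2]
contact_force: [0.8, -0.8, -0.6]
gripper_width: 0.0748
gripper_force: 0.0
t 18.6 tcp [543.6 227.8 110.7] rpy [-180.    -0.  -112.2] wz -0.2 shift cm [-1.01 -0.03  7.37] w 74.8 F 0.0 cf [ 0.8 -0.8 -0.6]
```

View pics/w2.png

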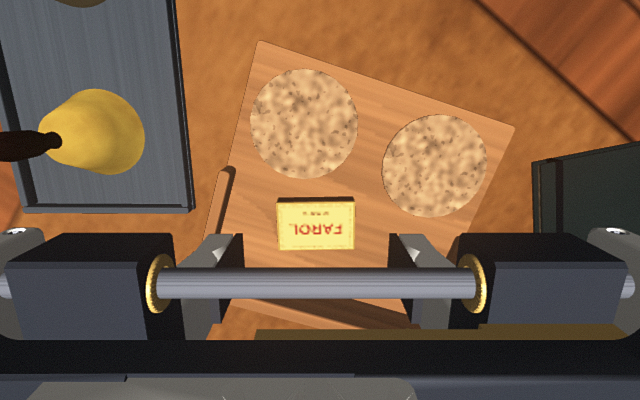

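The matchbox at (316,223) is square to the fingers and centred between them. The pads are at (304,123) and (434,165). I refine the pad positions, shift −1 cm in tool x, and descend.

```bash
python3 - <<'E'
from plant import r; import numpy as np
from scipy.spatial.transform import Rotation as R
s=r.get_state(); T=np.eye(4);T[:3,:3]=R.from_euler("xyz",s["eef_rot"],degrees=True).as_matrix();T[:3,3]=s["tcp_pos"]
c=r.capture("wrist");W=T@c["hand_eye"];K=c["intrinsics"]
def w(p,z): d=W[:3,:3]@np.linalg.solve(K,[*p,1]);return ((W[:3,3]+d*(z-W[2,3])/d[2])[:2]*1000).round(1)
print("padR",w((304,123.5),.013),"padL",w((434,165.5),.013),"match",w((316,223.5),.024))
E
python3 -m crank '[[[0,0,0],[-0.6,0,0],-0.7],[[0,0,0],[-0.4,0,1],-0.7],[[0,0,0],[0,0,2],-0.7],[[0,0,0],[0,0,2],-0.7],[[0,0,0],[0,0,1.5],-0.7],[[0,0,0],[0,0,0.7],-0.7],[[0,0,0],[0,0,0],-0.7],[[0,0,0],[0,0,0],-0.7]]'
python3 d.py 547.7 237 37 -112
```

```text
padR [528.8 170.9] padL [455.4 231.9] match [547. 237.]
time_s: 19.5
tcp_pos: [0.5473, 0.2375, 0.0389]
eef_rot: [-180.0, 0.0, -112.2]
contact_force: [-0.6, -0.3, 0.8]
gripper_width: 0.0743
gripper_force: 0.0
t 19.5 tcp [547.3 237.5  38.9] rpy [-180.     0.  -112.2] wz -0.2 shift cm [ 0.04 -0.06  0.19] w 74.3 F 0.0 cf [-0.6 -0.3  0.8]
```

```bash
python3 -m crank '[[[0,0,0],[0,0,0.1],-0.4],[[0,0,0],[0,0,0],0],[[0,0,0],[0,0,0],0.5],[[0,0,0],[0,0,0],0.8],[[0,0,0],[0,0,0],0.8],[[0,0,0],[0,0,0],0.8],[[0,0,0],[0,0,0],0.8],[[0,0,0],[0,0,0],0.8]]' 12
python3 -m crank '[[[0,0,0],[0,0,-0.5],0.8],[[0,0,0],[0,0,-1.5],0.8],[[0,0,0],[0,0,-3],0.8],[[0,0,0],[0,0,-3],0.8],[[0,0,0],[0,0,-2],0.8],[[0,0,0],[0,0,-1],0.8],[[0,0,0],[0,0,0],0.8],[[0,0,0],[0,0,0],0.8]]'
python3 d.py 353.8 335 43 -112
```

```text
time_s: 20.3
tcp_pos: [0.5472, 0.2373, 0.0381]
eef_rot: [-180.0, 0.0, -112.2]
contact_force: [-1.6, 0.3, 5.8]
gripper_width: 0.0549
gripper_force: 12.0
time_s: 21.1
tcp_pos: [0.5464, 0.2369, 0.1466]
eef_rot: [180.0, -0.0, -112.2]
contact_force: [-0.8, -0.6, -0.2]
gripper_width: 0.0551
gripper_force: 12.0
t 21.1 tcp [546.4 236.9 146.6] rpy [ 180.    -0.  -112.2] wz -0.2 shift cm [-1.88 21.54 10.36] w 55.1 F 12.0 cf [-0.8 -0.6 -0.2]
```

```bash
python3 -m crank '[[[0,0,0],[-0.2,1.5,0],0.8],[[0,0,0],[-0.3,3,0],0.8],[[0,0,0],[-0.3,4,0],0.8],[[0,0,0],[-0.3,4,0],0.8],[[0,0,0],[-0.3,4,0],0.8],[[0,0,0],[-0.3,3,0],0.8],[[0,0,0],[-0.2,2,0],0.8],[[0,0,0],[0,0,0],0.8]]' >/dev/null
python3 -m crank '[[[0,0,0],[0,0,1],0.8],[[0,0,0],[0,0,3],0.8],[[0,0,0],[0,0,3],0.8],[[0,0,0],[0,0,1.5],0.8],[[0,0,0],[0,0,0.5],0.8],[[0,0,0],[0,0,0],0.8],[[0,0,0],[0,0,0],0.8]]'
python3 d.py 353.8 335 40.5 -112
```

```text
time_s: 22.6
tcp_pos: [0.3555, 0.336, 0.0578]
eef_rot: [-180.0, 0.0, -112.2]
contact_force: [-0.0, -0.2, 0.1]
gripper_width: 0.055
gripper_force: 12.0
t 22.6 tcp [355.5 336.   57.8] rpy [-180.     0.  -112.2] wz -0.2 shift cm [0.15 0.12 1.73] w 55.0 F 12.0 cf [-0.  -0.2  0.1]
```

```bash
python3 -m crank '[[[0,0,0],[0.15,0.1,0.5],0.8],[[0,0,0],[0,0,0.6],0.8],[[0,0,0],[0,0,0.4],0.8],[[0,0,0],[0,0,0.2],0.8],[[0,0,0],[0,0,0.1],0.8],[[0,0,0],[0,0,0],0.8],[[0,0,0],[0,0,0],0.8]]'
python3 d.py 353.8 335 40 -112
```

```text
time_s: 23.3
tcp_pos: [0.3536, 0.335, 0.0397]
eef_rot: [-180.0, 0.0, -112.2]
contact_force: [-1.4, -0.2, 2.9]
gripper_width: 0.0549
gripper_force: 12.0
t 23.3 tcp [353.6 335.   39.7] rpy [-180.     0.  -112.2] wz -0.2 shift cm [-0.01 -0.02 -0.03] w 54.9 F 12.0 cf [-1.4 -0.2  2.9]
```

```bash
python3 -m crank '[[[0,0,0],[0,0,0],-0.3],[[0,0,0],[0,0,0],-0.4],[[0,0,0],[0,0,0],-0.6],[[0,0,0],[0,0,0],-0.6],[[0,0,0],[0,0,0],-0.6],[[0,0,0],[0,0,-1],-0.6],[[0,0,0],[0,0,-2],-0.6],[[0,0,0],[0,0,-3],-0.6]]'>/dev/null
python3 -m crank '[[[0,0,0],[0,0,-4],-0.6],[[0,0,0],[0,0,-4],-0.6],[[0,0,0],[0,0,-3],-0.6],[[0,0,0],[0,0,-1.5],-0.6],[[0,0,0],[0,0,0],-0.6],[[0,0,0],[0,0,0],-0.6]]'
python3 d.py 663.5 123 230 -112.2
python3 - <<'E'
from plant import r; import cv2
c=r.capture("side"); cv2.imwrite("pics/s3.png",c["color"][80:370,140:440,::-1])
s=r.get_state()
E
```

```text
time_s: 24.7
tcp_pos: [0.3533, 0.3347, 0.2249]
eef_rot: [180.0, 0.1, -112.2]
contact_force: [0.7, -0.7, 0.2]
gripper_width: 0.0702
gripper_force: 0.0
t 24.7 tcp [353.3 334.7 224.9] rpy [ 1.800e+02  1.000e-01 -1.122e+02] wz 0.0 shift cm [  7.88 -36.72  -0.51] w 70.2 F 0.0 cf [ 0.7 -0.7  0.2]
```

View pics/s3.png

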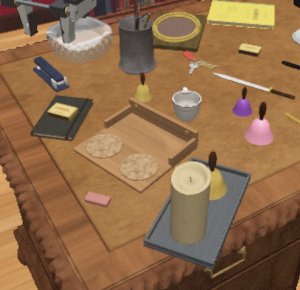

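The matchbox lies flat in the middle of the notebook (crop 62,110), with the candle and bell still standing on the tray. Next is the bell, at TCP (663.9,122.6).

```bash
python3 -m crank '[[[0,0,0],[0.4,-2,0],-0.6],[[0,0,0],[0.9,-4,0],-0.6],[[0,0,0],[0.9,-4,0],-0.6],[[0,0,0],[0.9,-4,0],-0.6],[[0,0,0],[0.9,-4,0],-0.6],[[0,0,0],[0.9,-4,0],-0.6],[[0,0,0],[0.9,-4,0],-0.6],[[0,0,0],[0.9,-4,0],-0.6]]' >/dev/null
python3 -m crank '[[[0,0,0],[0.8,-4,0],-0.6],[[0,0,0],[0.4,-2,0],-0.6],[[0,0,0],[0,-0.7,0],-0.6],[[0,0,0],[0,0,0],-0.6],[[0,0,0],[0,0,0],-0.6]]'
python3 d.py 663.9 122.6 82 -112.2
```

```text
time_s: 26.05
tcp_pos: [0.6627, 0.1236, 0.2237]
eef_rot: [179.9, -0.1, -112.2]
contact_force: [-0.2, 0.2, 0.1]
gripper_width: 0.0702
gripper_force: 0.0
t 26.05 tcp [662.7 123.6 223.7] rpy [ 1.799e+02 -1.000e-01 -1.122e+02] wz 0.0 shift cm [ 0.04 -0.15 14.17] w 70.2 F 0.0 cf [-0.2  0.2  0.1]
```

```bash
python3 -m crank '[[[0,0,0],[0,-0.1,2],-0.6],[[0,0,0],[0,0,3.5],-0.3],[[0,0,0],[0,0,3.5],-0.2],[[0,0,0],[0,0,2.5],0],[[0,0,0],[0,0,2],0],[[0,0,0],[0,0,0.6],0],[[0,0,0],[0,0,0],0],[[0,0,0],[0,0,0],0]]'
python3 -m crank '[[[0,0,0],[0,0,0],0.4],[[0,0,0],[0,0,0],0.6],[[0,0,0],[0,0,0],0.8],[[0,0,0],[0,0,0],1],[[0,0,0],[0,0,0],1],[[0,0,0],[0,0,0],1],[[0,0,0],[0,0,0],1],[[0,0,0],[0,0,0],1]]' 15
python3 d.py 663.9 122.6 82 -112.2
```

```text
time_s: 26.85
tcp_pos: [0.6649, 0.1235, 0.085]
eef_rot: [-179.9, 0.1, -112.1]
contact_force: [-0.2, -0.6, 0.4]
gripper_width: 0.044
gripper_force: 0.0
time_s: 27.65
tcp_pos: [0.6645, 0.1228, 0.0838]
eef_rot: [-180.0, 0.0, -112.2]
contact_force: [-1.4, 0.1, 4.1]
gripper_width: 0.0135
gripper_force: 15.0
t 27.65 tcp [664.5 122.8  83.8] rpy [-180.     0.  -112.2] wz 0.0 shift cm [0.04 0.05 0.18] w 13.5 F 15.0 cf [-1.4  0.1  4.1]
```

```bash
python3 -m crank '[[[0,0,0],[0,0,-0.5],1],[[0,0,0],[0,0,-1.5],1],[[0,0,0],[0,0,-2.5],1],[[0,0,0],[0,0,-2.5],1],[[0,0,0],[0,0,-2],1],[[0,0,0],[0,0,-1],1],[[0,0,0],[0,0,0],1],[[0,0,0],[0,0,0],1]]'
python3 d.py 529.2 170.4 92 -112.2
```

```text
time_s: 28.45
tcp_pos: [0.664, 0.1228, 0.183]
eef_rot: [180.0, -0.0, -112.2]
contact_force: [0.4, 0.2, -1.1]
gripper_width: 0.0139
gripper_force: 15.0
t 28.45 tcp [664.  122.8 183. ] rpy [ 180.    -0.  -112.2] wz 0.0 shift cm [ 0.69 14.28  9.1 ] w 13.9 F 15.0 cf [ 0.4  0.2 -1.1]
```

```bash
python3 -m crank '[[[0,0,0],[0.1,1.3,0],1],[[0,0,0],[0.1,2.5,0],1],[[0,0,0],[0.1,3,0],1],[[0,0,0],[0.1,3,0],1],[[0,0,0],[0.1,2.5,0],1],[[0,0,0],[0.1,1.5,0],1],[[0,0,0],[0.1,0.5,0],1],[[0,0,0],[0,0,0],1]]' >/dev/null
python3 -m crank '[[[0,0,0],[0,0,1],1],[[0,0,0],[0,0,2.5],1],[[0,0,0],[0,0,2.5],1],[[0,0,0],[0,0,1.2],1],[[0,0,0],[0,0,0.5],1],[[0,0,0],[0,0,0],1],[[0,0,0],[0,0,0],1]]'
python3 d.py 529.2 170.4 92 -112.2
```

```text
time_s: 29.95
tcp_pos: [0.5302, 0.1705, 0.1072]
eef_rot: [-180.0, 0.0, -112.2]
contact_force: [0.5, 0.3, -0.3]
gripper_width: 0.0136
gripper_force: 15.0
t 29.95 tcp [530.2 170.5 107.2] rpy [-180.     0.  -112.2] wz 0.0 shift cm [0.05 0.08 1.52] w 13.6 F 15.0 cf [ 0.5  0.3 -0.3]
```

```bash
python3 -m crank '[[[0,0,0],[0.05,0.1,0.5],1],[[0,0,0],[0,0,0.5],1],[[0,0,0],[0,0,0.2],1],[[0,0,0],[0,0,0.1],1],[[0,0,0],[0,0,0.1],1],[[0,0,0],[0,0,0],1],[[0,0,0],[0,0,0],1]]'
python3 d.py 529.2 170.4 92 -112.2
```

```text
time_s: 30.65
tcp_pos: [0.5284, 0.1703, 0.0926]
eef_rot: [-180.0, 0.0, -112.2]
contact_force: [-0.3, 0.9, -0.7]
gripper_width: 0.0137
gripper_force: 15.0
t 30.65 tcp [528.4 170.3  92.6] rpy [-180.     0.  -112.2] wz 0.0 shift cm [-0.04 -0.07  0.06] w 13.7 F 15.0 cf [-0.3  0.9 -0.7]
```

```bash
python3 -m crank '[[[0,0,0],[0,-0.05,0.05],1],[[0,0,0],[0,0,0.05],1],[[0,0,0],[0,0,0],1],[[0,0,0],[0,0,0],1]]'
python3 d.py 529.2 170.4 92 -112.2
python3 - <<'E'
from plant import r; import cv2
a=r.capture("side")["color"][150:290,190:330,::-1]; b=r.capture("wrist")["color"][100:300,200:500,::-1]
cv2.imwrite("pics/sw.png",cv2.hconcat([cv2.resize(a,(400,400)),cv2.resize(b,(400,267)).copy() if 0 else cv2.copyMakeBorder(cv2.resize(b,(400,267)),0,133,0,0,0)]))
E
```

```text
time_s: 31.05
tcp_pos: [0.5291, 0.1702, 0.0918]
eef_rot: [-180.0, 0.0, -112.2]
contact_force: [0.7, -0.4, 0.4]
gripper_width: 0.0135
gripper_force: 15.0
t 31.05 tcp [529.1 170.2  91.8] rpy [-180.     0.  -112.2] wz 0.0 shift cm [-0.02 -0.   -0.02] w 13.5 F 15.0 cf [ 0.7 -0.4  0.4]
```

View pics/sw.png

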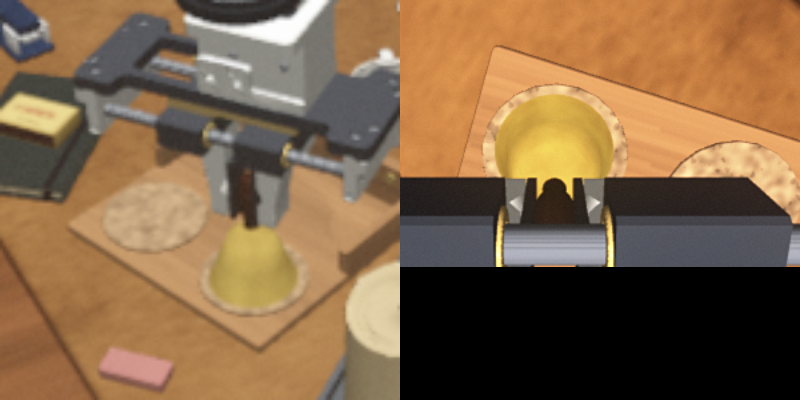

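Both views show the bell upright and concentric with the right pad, with an even cork rim all around. I release, then fetch the candle at (621,21.5) with the same yaw.

```bash
python3 -m crank '[[[0,0,0],[0,0,0.05],1],[[0,0,0],[0,0,0],0.6],[[0,0,0],[0,0,0],0.4],[[0,0,0],[0,0,0],0.2],[[0,0,0],[0,0,0],0],[[0,0,0],[0,0,0],0],[[0,0,0],[0,0,0],0],[[0,0,0],[0,0,-1],0]]'>/dev/null
python3 -m crank '[[[0,0,0],[0,0,-2],0],[[0,0,0],[0,0,-4],-0.5],[[0,0,0],[0,0,-4],-1],[[0,0,0],[0,0,-2],-1],[[0,0,0],[0,0,0],-1],[[0,0,0],[0,0,0],-1]]'
python3 d.py 621.3 21.5 106 -112.2
```

```text
time_s: 32.55
tcp_pos: [0.5287, 0.1701, 0.2219]
eef_rot: [-180.0, 0.1, -112.2]
contact_force: [-0.5, -0.9, -0.2]
gripper_width: 0.0783
gripper_force: 0.0
t 32.55 tcp [528.7 170.1 221.9] rpy [-1.800e+02  1.000e-01 -1.122e+02] wz 0.0 shift cm [ 10.26 -14.19  11.59] w 78.3 F 0.0 cf [-0.5 -0.9 -0.2]
```

```bash
python3 -m crank '[[[0,0,0],[1.2,-1.7,0],-1],[[0,0,0],[2.4,-3.3,0],-1],[[0,0,0],[2.4,-3.3,0],-1],[[0,0,0],[2.4,-3.3,0],-1],[[0,0,0],[1.4,-2,0],-1],[[0,0,0],[0.4,-0.6,0],-1],[[0,0,0],[0,0,0],-1],[[0,0,0],[0,0,0],-1]]' >/dev/null
python3 d.py 621.3 21.5 106 -112.2
python3 - <<'E'
from h import *; from plant import r
c=r.capture("top"); P=cloud(c); z=P[...,2]
print("candle",rect(P,(z>.1)&(z<.14)&(abs(P[...,0]-.621)<.045)&(abs(P[...,1]-.0215)<.045)))
E
```

```text
t 33.35 tcp [621.1  22.4 220.3] rpy [ 179.9   -0.  -112.2] wz 0.0 shift cm [ 0.08 -0.05 11.43] w 87.6 F 0.0 cf [0.7 0.7 0.1]Traceback (most recent call last):
  File "<stdin>", line 3, in <module>
  File "h.py", line 10, in rect
    return np.round(c,1),np.round(s,1),round(a,1),len(q),np.round(np.percentile(q[:,2],[5,50,95])*1000,1)
                                                                  ~~~~~~~~~~~~~^^^^^^^^^^^^^^^^^^
    return _quantile_unchecked(
        a, q, axis, out, overwrite_input, method, keepdims, weights)
    return _ureduce(a,
                    func=_quantile_ureduce_func,
    ...<5 lines>...
                    overwrite_input=overwrite_input,
                    method=method)
    r = func(a, **kwargs)
    result = _quantile(arr,
                       quantiles=q,
    ...<2 lines>...
                       out=out,
                       weights=wgt)
    slices_having_nans = np.isnan(arr[-1, ...])
                                  ~~~^^^^^^^^^
IndexError: index -1 is out of bounds for axis 0 with size 0
```

The arm hides the candle from the top camera, but I know where I released it. I descend and grip.

```bash
python3 -m crank '[[[0,0,0],[0.1,0,1],-1],[[0,0,0],[0,0,2.5],-1],[[0,0,0],[0,0,2.5],-1],[[0,0,0],[0,0,2.5],-1],[[0,0,0],[0,0,1.5],-1],[[0,0,0],[0,0,1],-1],[[0,0,0],[0,0,0.3],-1],[[0,0,0],[0,0,0],-1]]'
python3 -m crank '[[[0,0,0],[0,0,0],-0.5],[[0,0,0],[0,0,0],0],[[0,0,0],[0,0,0],0.4],[[0,0,0],[0,0,0],0.8],[[0,0,0],[0,0,0],0.8],[[0,0,0],[0,0,0],0.8],[[0,0,0],[0,0,0],0.8],[[0,0,0],[0,0,0],0.8]]' 25
python3 d.py 621.3 21.5 106 -112.2
python3 -m crank '[[[0,0,0],[0,0,-0.5],0.8],[[0,0,0],[0,0,-1.5],0.8],[[0,0,0],[0,0,-2],0.8],[[0,0,0],[0,0,-2],0.8],[[0,0,0],[0,0,-2],0.8],[[0,0,0],[0,0,-1],0.8],[[0,0,0],[0,0,0],0.8],[[0,0,0],[0,0,0],0.8]]'
python3 d.py 455.4 231.6 114 -112.2
```

```text
time_s: 34.2
tcp_pos: [0.6213, 0.0214, 0.108]
eef_rot: [180.0, -0.0, -112.1]
contact_force: [0.6, -0.1, 0.3]
gripper_width: 0.0876
gripper_force: 0.0
time_s: 35.0
tcp_pos: [0.6215, 0.0211, 0.1085]
eef_rot: [-180.0, 0.0, -112.2]
contact_force: [-2.3, 0.2, 5.5]
gripper_width: 0.0603
gripper_force: 25.0
t 35.0 tcp [621.5  21.1 108.5] rpy [-180.     0.  -112.2] wz 0.0 shift cm [-0.03  0.03  0.25] w 60.3 F 25.0 cf [-2.3  0.2  5.5]
time_s: 35.8
tcp_pos: [0.6208, 0.0211, 0.197]
eef_rot: [179.9, -0.0, -112.2]
contact_force: [-0.1, 0.1, -3.3]
gripper_width: 0.0604
gripper_force: 24.9
t 35.8 tcp [620.8  21.1 197. ] rpy [ 179.9   -0.  -112.2] wz -0.0 shift cm [-13.24  23.27   8.3 ] w 60.4 F 24.9 cf [-0.1  0.1 -3.3]
```

The straight path crosses the bell, whose handle top is at 100 mm, so I lift another 6 cm first.

```bash
python3 -m crank '[[[0,0,0],[0,0,-1.5],0.8],[[0,0,0],[0,0,-2.5],0.8],[[0,0,0],[0,0,-2],0.8],[[0,0,0],[0,0,0],0.8]]' >/dev/null
python3 -m crank '[[[0,0,0],[-0.8,1.3,0],0.8],[[0,0,0],[-1.6,2.8,0],0.8],[[0,0,0],[-1.9,3.4,0],0.8],[[0,0,0],[-1.9,3.4,0],0.8],[[0,0,0],[-1.9,3.4,0],0.8],[[0,0,0],[-1.9,3.4,0],0.8],[[0,0,0],[-1.7,2.9,0],0.8],[[0,0,0],[-1.1,1.9,0],0.8]]' >/dev/null
python3 -m crank '[[[0,0,0],[-0.4,0.8,0],0.8],[[0,0,0],[0,0,0],0.8],[[0,0,0],[0,0,0],0.8]]'
python3 d.py 455.4 231.6 117 -112.2
```

```text
time_s: 37.3
tcp_pos: [0.4551, 0.2309, 0.2572]
eef_rot: [180.0, -0.1, -112.2]
contact_force: [1.3, -0.3, -1.7]
gripper_width: 0.0604
gripper_force: 24.9
t 37.3 tcp [455.1 230.9 257.2] rpy [ 1.800e+02 -1.000e-01 -1.122e+02] wz 0.0 shift cm [-0.07 -0.   14.02] w 60.4 F 24.9 cf [ 1.3 -0.3 -1.7]
```

```bash
python3 -m crank '[[[0,0,0],[-0.05,0,1.5],0.8],[[0,0,0],[0,0,3],0.8],[[0,0,0],[0,0,3],0.8],[[0,0,0],[0,0,2.5],0.8],[[0,0,0],[0,0,1.8],0.8],[[0,0,0],[0,0,0.8],0.8],[[0,0,0],[0,0,0],0.8],[[0,0,0],[0,0,0],0.8]]'
python3 d.py 455.4 231.6 117 -112.2
```

```text
time_s: 38.1
tcp_pos: [0.4563, 0.2317, 0.1327]
eef_rot: [-180.0, 0.0, -112.2]
contact_force: [0.7, 0.4, -2.7]
gripper_width: 0.0602
gripper_force: 24.9
t 38.1 tcp [456.3 231.7 132.7] rpy [-180.     0.  -112.2] wz -0.0 shift cm [0.05 0.08 1.57] w 60.2 F 24.9 cf [ 0.7  0.4 -2.7]
```

```bash
python3 -m crank '[[[0,0,0],[0,0,0.5],0.8],[[0,0,0],[0,0,0.5],0.8],[[0,0,0],[0,0,0.3],0.8],[[0,0,0],[0,0,0.15],0.8],[[0,0,0],[0,0,0.1],0.8],[[0,0,0],[0,0,0],0.8],[[0,0,0],[0,0,0],0.8]]'
python3 d.py 455.4 231.6 117 -112.2
python3 - <<'E'
from plant import r; import cv2
a=r.capture("side")["color"][140:300,190:350,::-1]; cv2.imwrite("pics/s5.png",cv2.resize(a,(480,480)))
E
```

```text
time_s: 38.8
tcp_pos: [0.4557, 0.2318, 0.1166]
eef_rot: [-180.0, 0.0, -112.2]
contact_force: [-0.7, -0.5, -2.2]
gripper_width: 0.0604
gripper_force: 24.9
t 38.8 tcp [455.7 231.8 116.6] rpy [-180.     0.  -112.2] wz 0.0 shift cm [ 0.03  0.02 -0.04] w 60.4 F 24.9 cf [-0.7 -0.5 -2.2]
```

View pics/s5.png

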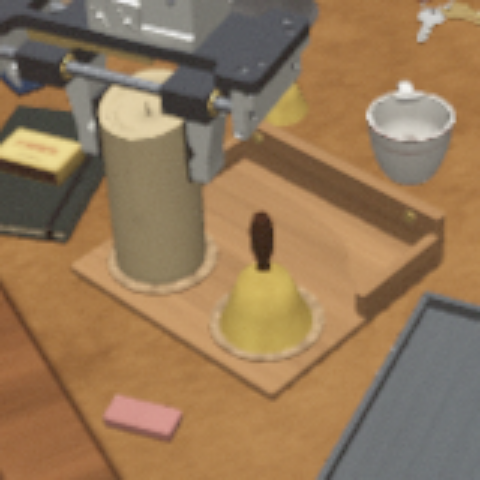

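The candle stands over the left pad: the pad spans 107–216 and the candle base 112–205, so it is centred within about 1 mm. The bell stands upright on the right pad. I touch down and release.

```bash
python3 -m crank '[[[0,0,0],[0,0,0.05],0.8],[[0,0,0],[0,0,0.05],0.8],[[0,0,0],[0,0,0],0.8]]'
python3 -m crank '[[[0,0,0],[0,0,0],0.2],[[0,0,0],[0,0,0],-0.2],[[0,0,0],[0,0,0],-0.6],[[0,0,0],[0,0,0],-0.8],[[0,0,0],[0,0,0],-0.8],[[0,0,0],[0,0,0],-0.8],[[0,0,0],[0,0,-1],-0.8],[[0,0,0],[0,0,-2],-0.8]]' >/dev/null
python3 -m crank '[[[0,0,0],[0,0,-3],-1],[[0,0,0],[0,0,-4],-1],[[0,0,0],[0,0,-2],-1],[[0,0,0],[0,0,0],-1],[[0,0,0],[0,0,0],-1]]'
python3 d.py 221 637 230 -112.2
```

```text
time_s: 39.15
tcp_pos: [0.4558, 0.2319, 0.1165]
eef_rot: [-180.0, 0.0, -112.2]
contact_force: [-1.7, -0.5, 6.9]
gripper_width: 0.0604
gripper_force: 25.0
time_s: 40.45
tcp_pos: [0.4556, 0.2318, 0.2363]
eef_rot: [-180.0, 0.1, -112.2]
contact_force: [-0.3, -0.4, -1.2]
gripper_width: 0.0879
gripper_force: 0.0
t 40.45 tcp [455.6 231.8 236.3] rpy [-1.800e+02  1.000e-01 -1.122e+02] wz 0.0 shift cm [-28.65  37.03   0.63] w 87.9 F 0.0 cf [-0.3 -0.4 -1.2]
```

Now I move the arm aside and verify from the top.

```bash
python3 -m crank '[[[0,0,0],[-1.5,2,0],-1],[[0,0,0],[-2.7,3.5,0],-1],[[0,0,0],[-2.7,3.5,0],-1],[[0,0,0],[-2.7,3.5,0],-1],[[0,0,0],[-2.7,3.5,0],-1],[[0,0,0],[-2.7,3.5,0],-1],[[0,0,0],[-2.7,3.5,0],-1],[[0,0,0],[-2.7,3.5,0],-1]]' >/dev/null
python3 -m crank '[[[0,0,0],[-1.5,2,0],-1],[[0,0,0],[0,0,0],-1],[[0,0,0],[0,0,0],-1],[[0,0,0],[0,0,0],-1]]'
python3 - <<'E'
from h import *; from plant import r
c=r.capture("top"); P=cloud(c); z=P[...,2]
n=lambda x,y,d:(abs(P[...,0]-x)<d)&(abs(P[...,1]-y)<d)
print("candle",rect(P,(z>.11)&n(.455,.232,.05)));print("handle",rect(P,(z>.08)&n(.529,.17,.03)))
print("match",rect(P,(z>.02)&n(.354,.335,.04)));print("eraser",rect(P,(z>.006)&n(.46,.09,.03)))
cv2.imwrite("pics/end.png",cv2.resize(c["color"][140:345,235:440,::-1],None,fx=2.9,fy=2.9,interpolation=cv2.INTER_CUBIC))
E
```

```text
time_s: 41.65
tcp_pos: [0.2748, 0.5411, 0.2351]
eef_rot: [-180.0, -0.1, -112.2]
contact_force: [0.9, -0.7, -0.0]
gripper_width: 0.0875
gripper_force: 0.0
candle (array([456.3, 231.1]), array([59.3, 60.4]), 86.2, 770, array([125.6, 130.4, 142.1]))
handle (array([528.6, 169. ]), array([12.7, 13. ]), 84.2, 39, array([ 88.4,  96.7, 101.1]))
match (array([353.6, 334. ]), array([36.5, 55.1]), 69.0, 437, array([22.8, 25.5, 28. ]))
eraser (array([459.7,  90.1]), array([19.6, 44.1]), 71.4, 163, array([ 7.2, 10.4, 13.2]))
```

View pics/end.png

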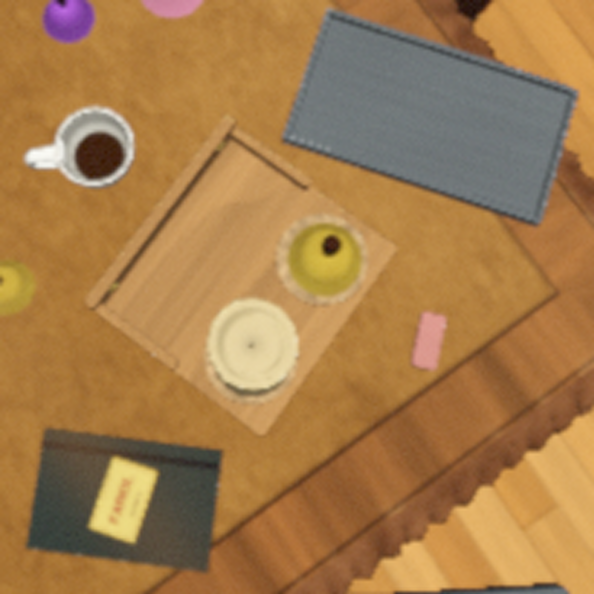

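The final view shows the candle (253,345) on the left pad, the bell (328,258) on the right pad and the matchbox (123,500) in the middle of the notebook. The cup and eraser have not moved, so I hand in.

```bash
python3 -c "
from plant import r; print(r.close_job())"
```

```text
the job is handed in; nothing more can be done
None
```

The job is handed in: by my last camera check the candle and bell stand upright on each other's cork pads (about 2 mm off centre), the matchbox lies flat in the middle of the notebook, and the cup and eraser are unmoved; the call returned no verdict.

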